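Seat the sample cartridge and start the analyser

ROBOT

A 6-joint arm with a two-finger parallel gripper is mounted at the origin on the work surface. World frame = base frame: x ahead of the robot, y to its left, z up, the work surface at z = 0. Lengths are in mm, angles in rad, forces in N, time in s.
With the tool pointing down it reaches from about 300 to 775 mm from the base axis. Payload 14.6 kg.
Tool frame: the origin (TCP) lies midway between the tips of the shut fingers; the grasp point (between the pads) lies 19 mm behind it; z points along the fingers, y is the direction in which the jaws open and shut (so a half turn about z gives the same grasp; the last joint's range is limited). The gripper opens to 94 mm and grips with 3 to 60 N. Pads are 16 mm wide; open, the fingers measure 119 mm over their backs; the gripper's body (75 mm by 177 mm) begins 78 mm behind the grasp point.
Start: joints at [1.096, 0.3, 1.521, -0, 1.321, -0.067], TCP at [218.121, 504.888, 205.446] pointing down, gripper open.
Joint ranges: [-3.03, 3.03], [-0.79, 2.21], [0.23, 2.52], [-1.04, 4.18], [0, 3.07], [-2.55, 2.55]. Speed limits (rad/s): [2.22, 2.22, 2.57, 3.14, 3.14, 3.14].

INTERFACE

Orientations are given as [roll, pitch, yaw] about the fixed x, y, z axes, in that order (R = Rz(yaw) Ry(pitch) Rx(roll)).
In Python, from cell import manip gives the robot as it stands.
- The arm moves only by the tool play_rows, never from a script. Its argument "commands" is a list of rows, each an object of numbers: "x", "y", "z": the shift along the tool's x, y, z in m; "wx", "wy", "wz": the turn, a rotation vector about the tool's x, y, z in degrees; "grip": the opening, from 0 (shut) to 1 (fully open). In form: [{"x": .., "y": .., "z": .., "wx": .., "wy": .., "wz": .., "grip": ..}, ...]. A call has 1 to 20 rows; each row shifts and turns the commanded pose from where the row before left it, along the tool's axes as they then stand; what a row does not reach is not made up. A row lasts 1/8 s, in which the tool goes at most 62.5 mm and 10.7 degrees, less where a joint would pass 70% of its speed; a pose out of reach is approached as far as the arm can. A call is refused whole if a number of a shift passes 0.0625 or a number of a turn 10.7, either way. A call with a gripper value outside its range is refused whole. The fingers move at their own pace and stop on an object; "squeeze" is the grip in N (left out, the last holds). Time passes only in rows, so rows that do not move let the fingers close. It gives the time, the measured TCP pose, the force and the opening at its end, in the units of the state.
- manip.read_state(): the state, without advancing time (a new reading comes with each control period).
- manip.camera(name): name is "scene" or "top" or "wrist"; returns (picture, depth): 384x512x3 uint8, red, green, blue; 384x512 float32, mm along the optical axis (not along the pixel's ray), 0 where there is no reading.
- manip.camera_info(name): a dict with "intrinsics" (3x3 intrinsics, pixels), "camera_from_world" (4x4, takes a point from world to camera coordinates); the wrist camera has in their place "tool_from_camera" (4x4, takes a point from camera to tool coordinates, whose origin is the TCP and whose axes are the flange's). Camera axes: x right, y up, looking along -z (the intrinsics and any distortion apply to the point x, -y, -z); pixel columns grow to the right and rows downward; lengths in mm; the calibration is good to about 2 mm. A picture is of the moment at which its call begins: read the wrist's pose just before it. camera_info takes no time and is no camera call.
- manip.sign_off(): hands the job in, once; it reports no verdict.
The state is a dict: "clock": time; "joints": joint angles; "qd": joint speeds; "effort": joint torques, N m; "eef_pos": TCP position; "eef_rot": TCP orientation; "wrist_force": force on the tool from outside, world axes, zero at the start; "moment": the same for the moment, N m; "finger_gap": finger opening in mm.
Only numpy, scipy, OpenCV 4.12 (cv2) and the standard library are available. Lean on these libraries where they do the work, as an engineer would, in place of code of your own. Each camera call takes 0.05 s, during which the arm holds its last target.

TASK

Start a run on the bench analyser: with shut fingertips push the sample cartridge gently along its channel until it is fully home against the end stop, without gripping or lifting it, and only then press the wide round key down lightly, let it spring back and withdraw. Leave the small round key and the oblong key unpressed, and do not disturb the vial, the bottle or the tip box.

Things in the scene. Friction and masses are not known exactly. Their poses are not given: they have to be found in the camera images.
- analyser: Fixed bench analyser: dark grey deck 260 (x) by 340 (y) mm, top 30 mm above the bench; behind it a blue-topped housing 90 mm high. Origin under the deck's middle at bench height; x from the robot side to the housing, y left, z up. The cartridge channel runs along x at y = +80 mm; the three keys stand at y = -85 mm, x = -65, -5 and +55 mm, in an order that varies.
- channel_end (a point): Foot of the end stop: middle of its front face, at deck height, at x = 100, y = 80 mm in the analyser; axes as the analyser's. The stop is a fixed aluminium block 22 mm high, 80 mm wide. Two rails 10 mm high and 8 mm wide, reaching 200 mm from the stop towards the robot, leave a channel 64 mm wide, open above.
- cartridge: Loose white and grey box 90 (x) by 60 (y) by 32 (z) mm, 0.10 to 0.21 kg, in the channel with 2 mm play each side, sliding friction up to 2.5 N. Origin at the centre of its underside; x points to the end stop, from which it starts 45 to 85 mm short. It stands 22 mm above the rails: fingertips held 14 to 20 mm above the deck push its near end face and clear the rails.
- cartridge_nose (a point): Middle of the lower edge of the cartridge's far end face; it lies at point channel_end when the cartridge is fully home.
- cartridge_tail (a point): Middle of the lower edge of the cartridge's near end face, the one to push, 90 mm from the nose.
- key_wide (a joint): Travel of the wide round key, the one to press: 0 up, 0.006 m fully down. A spring return key: it begins to give at 1.5 N and is fully down at 5 N. Grey cap 36 mm across in a black round housing 52 mm across.
- key_wide_top (a point): Centre of the top of the wide round key, 22 mm above the deck when up; its housing is 12 mm high.
- key_small (a joint): Travel of the small round key, to be left alone: 0 up, 0.006 m down. Same grey cap, 18 mm across, in a black housing 34 mm across.
- key_small_top (a point): Centre of the top of the small round key, 22 mm above the deck.
- key_oblong (a joint): Travel of the oblong key, to be left alone: 0 up, 0.006 m down. Same grey cap, 16 (x) by 44 (y) mm, in a black housing 32 by 60 mm.
- key_oblong_top (a point): Centre of the top of the oblong key, 22 mm above the deck.
- vial: Loose small amber vial, 25 mm across, 45 mm high, 30 g, standing on the deck between the channel and the keys, towards the housing. Origin at the centre of its foot. Leave alone.
- bottle: Loose clear bottle, 66 mm across, 150 mm high, on the bench left of the analyser. Origin at the centre of its foot. Leave alone.
- tip_box: Loose tip box, blue with a clear lid, 85 by 120 by 70 mm high, on the bench right of the analyser. Origin at the centre of its underside. Leave alone.

How it is judged (in metres and radians):
On the way, in this order (a step that is already met when the one before it is completed fails the run):
1. the cartridge is fully home against the end stop (x of cartridge_nose in the frame of channel_end between -0.004 and 0.004 m and z of cartridge_nose in the frame of channel_end between -0.006 and 0.006 m), for 0.2 s.
2. the wide round key is pressed down with the cartridge home (all of step 1 and value of joint key_wide above 0.004 m), for 0.05 s.
At the end, for the whole second after the job is handed in: The cartridge lies flat in the channel with its nose within 4 mm of the end stop and at rest, all three keys are up (within 2 mm), and the vial, bottle and tip box stand upright within 15 mm of where they were (all of step 1 and linear speed of cartridge below 0.01 m/s and value of joint each of key_wide, key_small, key_oblong below 0.002 m and distance of each of vial, bottle, tip_box from where it was at the start of the episode below 0.015 m and angle between each of vial, bottle, tip_box's own z axis and vertical below 0.15 rad); the robot touches nothing.
It fails at once if the small round key or the oblong key is pressed (more than 2 mm) (value of joint any of key_small, key_oblong above 0.002 m).
It fails at once if the wide round key is pressed (more than 2 mm) while the cartridge is more than 6 mm short of home (value of joint key_wide above 0.002 m and x of cartridge_nose in the frame of channel_end below -0.006 m).
It fails at once if the cartridge is lifted more than 8 mm off the deck, tipped, or taken between the fingers (z of cartridge_nose in the frame of channel_end above 0.008 m or angle between cartridge's own z axis and vertical above 0.15 rad or (x of the grasp point in the frame of cartridge between -0.035 and 0.035 m and y of the grasp point in the frame of cartridge between -0.025 and 0.025 m and z of the grasp point in the frame of cartridge below 0.045 m)).
It fails at once if the cartridge is pushed harder than 40 N or the wide round key harder than 30 N (contact force between any of the fingers, the arm and cartridge above 40 N or contact force between any of the fingers, the arm and key_wide above 30 N).
It fails at once if the vial, bottle or tip box is moved more than 15 mm or tipped (distance of any of vial, bottle, tip_box from where it was at the start of the episode above 0.015 m or angle between any of vial, bottle, tip_box's own z axis and vertical above 0.3 rad).
It also fails if it takes over 45 s, if anything falls off the work surface, if the arm or the gripper's body presses on something with over 40 N, if the wrist force passes 120 N, or if a joint passes its speed limit or range.

## Working session

There is one attempt and no reset: what is moved stays moved. The work goes in short steps, Python scripts to look and compute and a tool call to move; the robot and the scene stay as the last step left them, time stands still between calls to the robot, and variables do not carry over. Pictures are saved under pics/ and viewed, and the job is handed in when it is done.

Besides the shell and the picture viewer there is one more tool, called as name(argument=value, ...) on one line, values as JSON. play_rows: Moves the arm, as the interface text tells. Its arguments: {"type":"object","properties":{"commands":{"type":"array"},"squeeze":{"type":"number"}},"required":["commands"]}

```bash
mkdir -p pics; python3 - <<'E'
from cell import manip
import cv2,numpy as np
print(manip.read_state())
for n in ("scene","top"):
    p,d=manip.camera(n); cv2.imwrite(f"pics/{n}0.png",p[:,:,::-1]); np.savez(f"{n}0.npz",p=p,d=d)
    print(n,manip.camera_info(n))
E
```

```text
{'clock': 0.0, 'joints': array([ 1.09636458e+00,  3.00486937e-01,  1.52163606e+00, -2.98600782e-05,
        1.32068403e+00, -6.66309554e-02]), 'qd': array([ 0.00204963, -0.00077534,  0.00062357,  0.00051866, -0.00043433,
       -0.00211676]), 'effort': array([-2.72987520e-03, -5.31806839e+01, -3.52729011e+01,  7.07276585e-02,
        2.44428293e-02, -9.23537573e-05]), 'eef_pos': array([218.02134849, 504.63425586, 204.85438493]), 'eef_rot': array([-3.14037905e+00, -5.19971234e-05,  2.73379924e+00]), 'wrist_force': array([-0.12717624,  0.58700232,  0.35921539]), 'moment': array([-0.00305329,  0.07860284, -0.04142625]), 'finger_gap': 94.16579331590363}
scene {'intrinsics': array([[387.38127511,   0.        , 248.99030004],
       [  0.        , 387.38127511, 196.09628764],
       [  0.        ,   0.        ,   1.        ]]), 'camera_from_world': array([[-2.73419115e-02,  9.99525772e-01,  1.41651163e-02,
        -4.77289701e+00],
       [-7.21310148e-01, -2.95380124e-02,  6.91982063e-01,
         3.63190576e+02],
       [ 6.92072316e-01,  8.70267026e-03,  7.21775708e-01,
        -1.45386037e+03],
       [ 0.00000000e+00,  0.00000000e+00,  0.00000000e+00,
         1.00000000e+00]])}
top {'intrinsics': array([[403.09664453,   0.        , 261.58032531],
       [  0.        , 403.09664453, 189.31909713],
       [  0.        ,   0.        ,   1.        ]]), 'camera_from_world': array([[ 5.45833735e-03, -9.99978721e-01,  3.57269830e-03,
         2.98146863e+01],
       [ 9.99462596e-01,  5.57093148e-03,  3.23030138e-02,
        -5.47917474e+02],
       [-3.23222297e-02,  3.39445757e-03,  9.99471736e-01,
        -9.67840604e+02],
       [ 0.00000000e+00,  0.00000000e+00,  0.00000000e+00,
         1.00000000e+00]])}
```

View pics/top0.png

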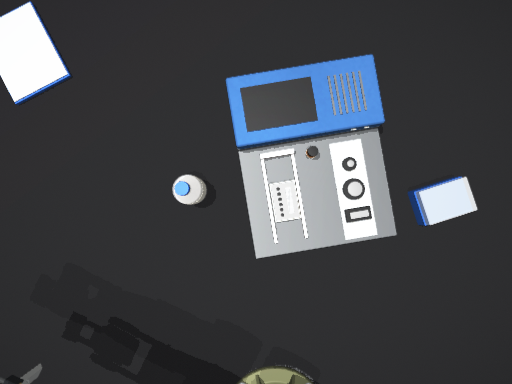

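View pics/scene0.png

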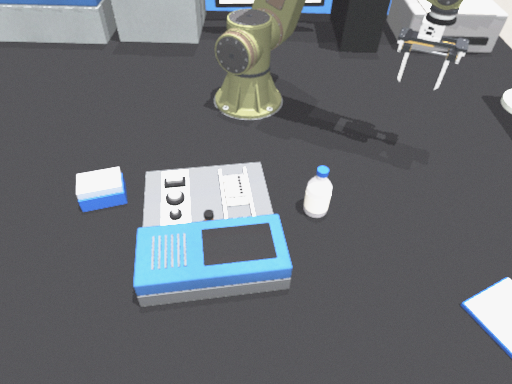

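The top view shows the analyser, rotated a little. The small key is at about (350,163), the wide key in the middle at (353,189) and the oblong key at (358,214). The cartridge is at about (286,201), the vial at (313,152) and the bottle at (190,190). I'll zoom in and measure next.

```bash
cat > h.py <<'E'
import numpy as np,cv2
from cell import manip
def ray_plane(name,u,v,z):
    i=manip.camera_info(name);K=i["intrinsics"];T=i["camera_from_world"]
    d=np.array([(u-K[0,2])/K[0,0],-(v-K[1,2])/K[1,1],-1.]);R=T[:3,:3]
    o=-R.T@T[:3,3];w=R.T@d
    return o+w*(z-o[2])/w[2]
def proj(name,P):
    i=manip.camera_info(name);K=i["intrinsics"];T=i["camera_from_world"]
    c=T[:3,:3]@np.asarray(P)+T[:3,3]
    return K[0,0]*c[0]/-c[2]+K[0,2],K[1,1]*-c[1]/-c[2]+K[1,2]
E
python3 - <<'E'
from h import *
p=np.load("top0.npz")["p"][:,:,::-1]
c=p[125:265,230:405]
cv2.imwrite("pics/topcrop.png",cv2.resize(c,None,fx=4,fy=4,interpolation=cv2.INTER_CUBIC))
E
```

```text
(no output)
```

View pics/topcrop.png

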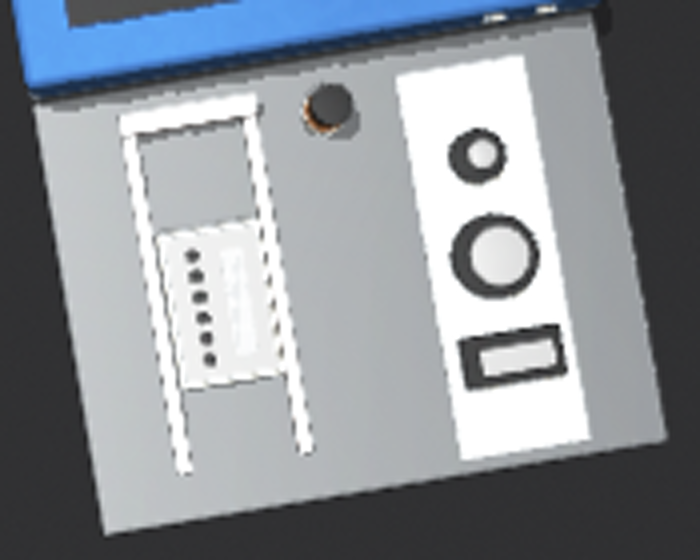

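The crop shows the deck's near corners at (106,535) and (666,438), the caps at (482,153), (497,256) and (521,359), and the cartridge's near end running from about (183,388) to (286,373).

```bash
python3 - <<'E'
from h import *
f=lambda u,v,z:ray_plane("top",230+(u+.5)/4-.5,125+(v+.5)/4-.5,z)
pts=[((106,535,30),(-130,170)),((666,438,30),(-130,-170)),((483,153,52),(55,-85)),((498,256,52),(-5,-85)),((521,359,52),(-65,-85)),
 ((186,473,40),(-100,116)),((308,452,40),(-100,44))]
W=np.array([f(*a)[:2] for a,b in pts]);A=np.array([b for a,b in pts],float)
wm,am=W.mean(0),A.mean(0);H=(A-am).T@(W-wm);th=np.arctan2(H[0,1]-H[1,0],H[0,0]+H[1,1])
R=np.array([[np.cos(th),-np.sin(th)],[np.sin(th),np.cos(th)]]);t=wm-R@am
print("yaw",th,np.degrees(th),"org",t);print("resid",(W-(A@R.T+t)).round(1).tolist())
for n,u,v,z in [("cartNL",183,388,62),("cartNR",286,373,62),("cartFL",157,233,62),("cartFR",258,220,62),("vial",332,103,75)]:
    w=f(u,v,z)[:2];print(n,w.round(1),((w-t)@R).round(1))
for n,a in dict(tail_start=(-60,80),tail_home=(10,80),wide=(-5,-85),oblong=(-65,-85),end=(100,80)).items(): print(n,(R@np.array(a)+t).round(1))
# depth check deck / cart
d=np.load("top0.npz")["d"]
print(d[240,310],d[204,290])
E
```

```text
yaw 0.17353835734039047 9.943015459237504 org [540.32715443 -98.43874728]
resid [[1.2, -1.7], [1.2, 2.5], [-0.2, -0.2], [-0.9, 1.5], [-1.3, -1.3], [-0.0, -0.3], [0.1, -0.6]]
cartNL [472.3   1.1] [-49.8 109.8]
cartNR [481.2 -57.8] [-51.2  50.3]
cartFL [560.9  16.4] [ 40.1 109.5]
cartFR [568.7 -41.5] [37.8 51.2]
vial [634.6 -82.2] [95.6 -0.2]
tail_start [467.4 -30. ]
tail_home [536.4 -17.9]
wide [ 550.1 -183. ]
oblong [ 491.  -193.4]
end [625.   -2.4]
950.9759 922.8835
```

The analyser fit is good: yaw 9.94°, origin (540.3, -98.4), residuals of about 2 mm. The cartridge tail is at x ≈ -51, so it needs a push of about 61 mm. I'll turn the tool so that tool x = -analyser x and tool y = analyser y, and shut the fingers.

play_rows(commands=[{"wz": -8.3,"grip": 0},{"wz": -8.3,"grip": 0},{"wz": -8.3,"grip": 0},{"wz": -8.4,"grip": 0},{"grip": 0},{"grip": 0}], squeeze=20)

```text
$.commands[0]: bad value
```

```bash
cat >> h.py <<'E'
th=0.17354;O=np.array([540.3,-98.4]);R2=np.array([[np.cos(th),-np.sin(th)],[np.sin(th),np.cos(th)]])
def st():
    s=manip.read_state();p=s["eef_pos"]
    print("t",round(s["clock"],2),"ana",((p[:2]-O)@R2).round(1),"z",p[2].round(1),"rot",np.round(s["eef_rot"],4),"F",np.round(s["wrist_force"],1),"Fana",np.round(s["wrist_force"][:2]@R2,1),"gap",round(s["finger_gap"],1))
    return s
E
python3 -c "
from h import *
st();print('bottle',ray_plane('top',182,188,150))"
```

```text
t 0.1 ana [-213.3  649.7] z 204.9 rot [-3.1405e+00 -1.0000e-04  2.7338e+00] F [0.4 0.1 0.7] Fana [0.4 0. ] gap 94.1
bottle [544.9930345  198.15018355 150.        ]
```

play_rows(commands=[{"x": 0,"y": 0,"z": 0,"wx": 0,"wy": 0,"wz": -8.3,"grip": 0},{"x": 0,"y": 0,"z": 0,"wx": 0,"wy": 0,"wz": -8.3,"grip": 0},{"x": 0,"y": 0,"z": 0,"wx": 0,"wy": 0,"wz": -8.3,"grip": 0},{"x": 0,"y": 0,"z": 0,"wx": 0,"wy": 0,"wz": -8.4,"grip": 0},{"x": 0,"y": 0,"z": 0,"wx": 0,"wy": 0,"wz": 0,"grip": 0},{"x": 0,"y": 0,"z": 0,"wx": 0,"wy": 0,"wz": 0,"grip": 0}], squeeze=20)

```text
clock: 0.85
eef_pos: [218.1, 504.8, 205.3]
eef_rot: [-3.141, -0.0, -2.971]
wrist_force: [0.6, 0.7, 0.7]
finger_gap: 37.3
```

```bash
python3 -c "
from h import *
st()"
```

```text
t 0.85 ana [-213.2  649.8] z 205.3 rot [-3.1414e+00 -2.0000e-04 -2.9714e+00] F [0.6 0.7 0.7] Fana [0.7 0.5] gap 37.3
```

play_rows(commands=[{"x": -0.004,"y": -0.019,"z": 0,"wx": 0,"wy": 0,"wz": 0.2,"grip": 0},{"x": -0.008,"y": -0.038,"z": 0,"wx": 0,"wy": 0,"wz": 0,"grip": 0},{"x": -0.008,"y": -0.038,"z": 0,"wx": 0,"wy": 0,"wz": 0,"grip": 0},{"x": -0.008,"y": -0.038,"z": 0,"wx": 0,"wy": 0,"wz": 0,"grip": 0},{"x": -0.008,"y": -0.038,"z": 0,"wx": 0,"wy": 0,"wz": 0,"grip": 0},{"x": -0.008,"y": -0.038,"z": 0,"wx": 0,"wy": 0,"wz": 0,"grip": 0},{"x": -0.008,"y": -0.038,"z": 0,"wx": 0,"wy": 0,"wz": 0,"grip": 0},{"x": -0.008,"y": -0.038,"z": 0,"wx": 0,"wy": 0,"wz": 0,"grip": 0},{"x": -0.008,"y": -0.038,"z": 0,"wx": 0,"wy": 0,"wz": 0,"grip": 0},{"x": -0.008,"y": -0.038,"z": 0,"wx": 0,"wy": 0,"wz": 0,"grip": 0},{"x": -0.008,"y": -0.038,"z": 0,"wx": 0,"wy": 0,"wz": 0,"grip": 0},{"x": -0.008,"y": -0.038,"z": 0,"wx": 0,"wy": 0,"wz": 0,"grip": 0},{"x": -0.008,"y": -0.038,"z": 0,"wx": 0,"wy": 0,"wz": 0,"grip": 0},{"x": -0.008,"y": -0.038,"z": 0,"wx": 0,"wy": 0,"wz": 0,"grip": 0},{"x": -0.008,"y": -0.038,"z": 0,"wx": 0,"wy": 0,"wz": 0,"grip": 0},{"x": -0.002,"y": -0.019,"z": 0,"wx": 0,"wy": 0,"wz": 0,"grip": 0},{"x": 0,"y": 0,"z": 0,"wx": 0,"wy": 0,"wz": 0,"grip": 0},{"x": 0,"y": 0,"z": 0,"wx": 0,"wy": 0,"wz": 0,"grip": 0}])

```text
clock: 3.1
eef_pos: [430.7, -36.4, 205.4]
eef_rot: [3.141, -0.0, -2.973]
wrist_force: [0.8, 0.6, -1.0]
finger_gap: 0.4
```

```bash
python3 -c "
from h import *
s=st();p,d=manip.camera('wrist');cv2.imwrite('pics/w1.png',p[:,:,::-1]);np.savez('w1.npz',p=p,d=d,pos=s['eef_pos'],rot=s['eef_rot']);print(manip.camera_info('wrist'))"
```

```text
t 3.1 ana [-97.3  80. ] z 205.4 rot [ 3.1414 -0.     -2.9726] F [ 0.8  0.6 -1. ] Fana [0.9 0.5] gap 0.4
{'intrinsics': array([[320.67321632,   0.        , 251.56601903],
       [  0.        , 320.67321632, 192.77993498],
       [  0.        ,   0.        ,   1.        ]]), 'tool_from_camera': array([[-2.36579147e-04,  9.60865704e-01,  2.77014519e-01,
         8.12029103e+01],
       [ 9.99998972e-01,  6.18996680e-04, -1.29305055e-03,
        -1.23755232e+00],
       [-1.41391899e-03,  2.77013928e-01, -9.60864863e-01,
        -1.78986140e+02],
       [ 0.00000000e+00,  0.00000000e+00,  0.00000000e+00,
         1.00000000e+00]])}
```

View pics/w1.png

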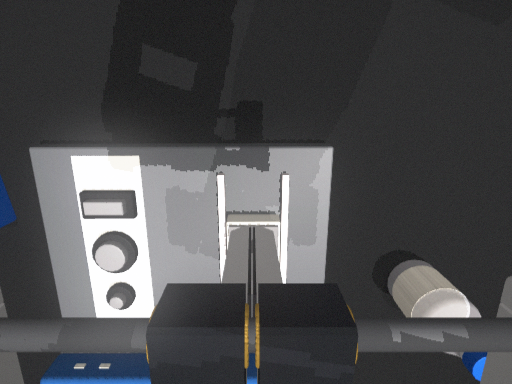

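The wrist view shows the cartridge's near end at rows 215–222, columns 227–280, centred between the rails. The wide key cap is at (115,255). I'll check these against the top view.

```bash
cat >> h.py <<'E'
from scipy.spatial.transform import Rotation as Ro
def wray(pos,rot,u,v,z):
    i=manip.camera_info("wrist");K=i["intrinsics"];T=i["tool_from_camera"]
    d=np.array([(u-K[0,2])/K[0,0],-(v-K[1,2])/K[1,1],-1.]);Rt=Ro.from_euler("xyz",rot).as_matrix()
    o=pos+Rt@T[:3,3];w=Rt@T[:3,:3]@d
    P=o+w*(z-o[2])/w[2]
    return P,((P[:2]-O)@R2).round(1)
E
python3 - <<'E'
from h import *
q=np.load("w1.npz");pos,rot=q["pos"],q["rot"]
for n,u,v,z in [("deckNR",32,148,30),("deckNL",331,148,30),("railL",286,175,40),("railR",221,175,40),("wide",112,256,52),("small",119,301,52),("obl",103,209,52)]: print(n,wray(pos,rot,u,v,z)[1])
g=cv2.cvtColor(q["p"],cv2.COLOR_RGB2GRAY)
print(g[205:235,252],g[205:235,240])
for v in (213,216,219,222,225): print(v,wray(pos,rot,252,v,62)[1],wray(pos,rot,252,v,30)[1], q["d"][v,240])
cv2.imwrite("pics/w1c.png",cv2.resize(q["p"][165:285,60:310,::-1],None,fx=3,fy=3))
E
```

```text
deckNR [-129.  -163.1]
deckNL [-127.4  167.3]
railL [-99.4 117.2]
railR [-99.7  45.7]
wide [ -8.3 -80.7]
small [ 51.  -79.8]
obl [-65.  -83.4]
[163 161 160 164 162 158 119  95  93 126 145 150 152 151 148 148 179 249
 254 232 131 133 128 119 123 122 121 120 120 121] [161 161 159 160 159 162 156 116  95 125 142 149 152 150 153 154 178 250
 241 204 130 132 134 128 128 129 129 126 129 130]
213 [-63.1  79.5] [-51.7  79.6] 376.67264
216 [-59.7  79.5] [-47.9  79.6] 368.2204
219 [-56.3  79.5] [-44.2  79.6] 356.8439
222 [-52.8  79.5] [-40.4  79.5] 351.32678
225 [-49.4  79.5] [-36.6  79.5] 348.96255
```

View pics/w1c.png

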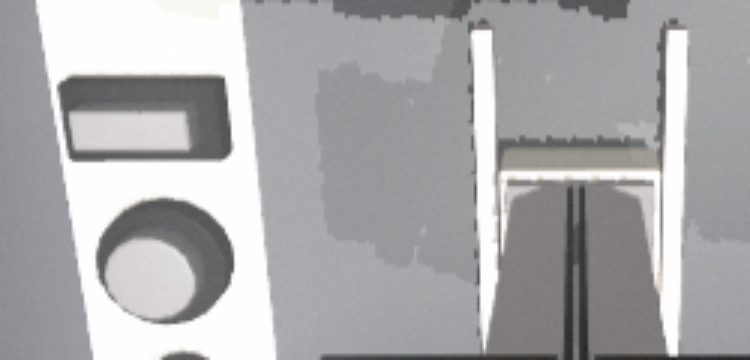

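The two views agree: tail at x ≈ -52, y ≈ 80. I'll descend behind it, to about 17 mm above the deck.

play_rows(commands=[{"x": 0,"y": 0,"z": 0.02,"wx": 0,"wy": 0,"wz": -0.3,"grip": 0},{"x": 0,"y": 0,"z": 0.03,"wx": 0,"wy": 0,"wz": 0,"grip": 0},{"x": 0,"y": 0,"z": 0.03,"wx": 0,"wy": 0,"wz": 0,"grip": 0},{"x": 0,"y": 0,"z": 0.03,"wx": 0,"wy": 0,"wz": 0,"grip": 0},{"x": 0,"y": 0,"z": 0.02,"wx": 0,"wy": 0,"wz": 0,"grip": 0},{"x": 0,"y": 0,"z": 0.018,"wx": 0,"wy": 0,"wz": 0,"grip": 0},{"x": 0,"y": 0,"z": 0.01,"wx": 0,"wy": 0,"wz": 0,"grip": 0},{"x": 0,"y": 0,"z": 0,"wx": 0,"wy": 0,"wz": 0,"grip": 0},{"x": 0,"y": 0,"z": 0,"wx": 0,"wy": 0,"wz": 0,"grip": 0}])

```text
clock: 4.28
eef_pos: [431.2, -36.8, 48.1]
eef_rot: [-3.141, 0.001, -2.966]
wrist_force: [0.7, 0.3, -0.5]
finger_gap: 0.4
```

```bash
python3 -c "
from h import *
st()"
```

```text
t 4.28 ana [-96.8  79.5] z 48.1 rot [-3.1413e+00  9.0000e-04 -2.9663e+00] F [ 0.7  0.3 -0.5] Fana [0.8 0.2] gap 0.4
```

play_rows(commands=[{"x": -0.004,"y": 0,"z": 0.0005,"wx": 0,"wy": 0,"wz": 0,"grip": 0},{"x": -0.005,"y": 0,"z": 0,"wx": 0,"wy": 0,"wz": 0,"grip": 0},{"x": -0.005,"y": 0,"z": 0,"wx": 0,"wy": 0,"wz": 0,"grip": 0},{"x": -0.005,"y": 0,"z": 0,"wx": 0,"wy": 0,"wz": 0,"grip": 0},{"x": -0.005,"y": 0,"z": 0,"wx": 0,"wy": 0,"wz": 0,"grip": 0},{"x": -0.004,"y": 0,"z": 0,"wx": 0,"wy": 0,"wz": 0,"grip": 0},{"x": -0.003,"y": 0,"z": 0,"wx": 0,"wy": 0,"wz": 0,"grip": 0},{"x": -0.002,"y": 0,"z": 0,"wx": 0,"wy": 0,"wz": 0,"grip": 0},{"x": -0.002,"y": 0,"z": 0,"wx": 0,"wy": 0,"wz": 0,"grip": 0},{"x": -0.002,"y": 0,"z": 0,"wx": 0,"wy": 0,"wz": 0,"grip": 0},{"x": -0.002,"y": 0,"z": 0,"wx": 0,"wy": 0,"wz": 0,"grip": 0},{"x": -0.002,"y": 0,"z": 0,"wx": 0,"wy": 0,"wz": 0,"grip": 0},{"x": -0.002,"y": 0,"z": 0,"wx": 0,"wy": 0,"wz": 0,"grip": 0},{"x": -0.002,"y": 0,"z": 0,"wx": 0,"wy": 0,"wz": 0,"grip": 0},{"x": -0.002,"y": 0,"z": 0,"wx": 0,"wy": 0,"wz": 0,"grip": 0}])

```text
clock: 6.15
eef_pos: [477.3, -28.7, 46.9]
eef_rot: [-3.142, -0.0, -2.966]
wrist_force: [-1.6, -0.4, 2.0]
finger_gap: 0.6
```

```bash
python3 -c "
from h import *
s=st();p,d=manip.camera('wrist');cv2.imwrite('pics/w2.png',p[:,:,::-1]);np.savez('w2.npz',p=p,d=d,pos=s['eef_pos'],rot=s['eef_rot'])"
```

```text
t 6.15 ana [-50.   79.5] z 46.9 rot [-3.1416 -0.     -2.9665] F [-1.6 -0.4  2. ] Fana [-1.6 -0.1] gap 0.6
```

View pics/w2.png

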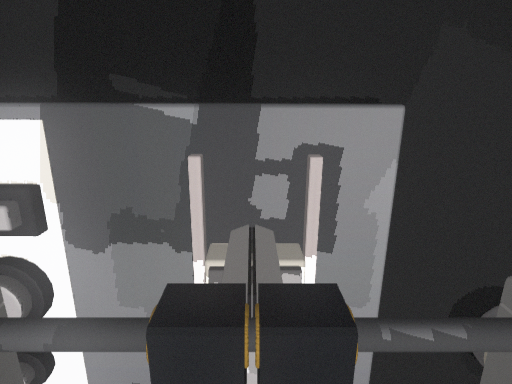

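The fingertips are on the near end face, visible either side of the finger at row 255, with about 2 N along the push. I'll keep going.

play_rows(commands=[{"x": -0.003,"y": 0,"z": 0,"wx": 0,"wy": 0,"wz": 0,"grip": 0},{"x": -0.003,"y": 0,"z": 0,"wx": 0,"wy": 0,"wz": 0,"grip": 0},{"x": -0.003,"y": 0,"z": 0,"wx": 0,"wy": 0,"wz": 0,"grip": 0},{"x": -0.003,"y": 0,"z": 0,"wx": 0,"wy": 0,"wz": 0,"grip": 0},{"x": -0.003,"y": 0,"z": 0,"wx": 0,"wy": 0,"wz": 0,"grip": 0},{"x": -0.003,"y": 0,"z": 0,"wx": 0,"wy": 0,"wz": 0,"grip": 0},{"x": -0.003,"y": 0,"z": 0,"wx": 0,"wy": 0,"wz": 0,"grip": 0},{"x": -0.003,"y": 0,"z": 0,"wx": 0,"wy": 0,"wz": 0,"grip": 0},{"x": -0.003,"y": 0,"z": 0,"wx": 0,"wy": 0,"wz": 0,"grip": 0},{"x": -0.003,"y": 0,"z": 0,"wx": 0,"wy": 0,"wz": 0,"grip": 0},{"x": -0.003,"y": 0,"z": 0,"wx": 0,"wy": 0,"wz": 0,"grip": 0},{"x": -0.003,"y": 0,"z": 0,"wx": 0,"wy": 0,"wz": 0,"grip": 0},{"x": -0.002,"y": 0,"z": 0,"wx": 0,"wy": 0,"wz": 0,"grip": 0},{"x": -0.002,"y": 0,"z": 0,"wx": 0,"wy": 0,"wz": 0,"grip": 0},{"x": -0.001,"y": 0,"z": 0,"wx": 0,"wy": 0,"wz": 0,"grip": 0},{"x": 0,"y": 0,"z": 0,"wx": 0,"wy": 0,"wz": 0,"grip": 0}])

```text
clock: 8.2
eef_pos: [517.7, -21.6, 47.0]
eef_rot: [-3.142, 0.0, -2.967]
wrist_force: [-0.3, 0.6, 0.0]
finger_gap: 0.2
```

```bash
python3 -c "
from h import *
st()
p,d=manip.camera('scene');cv2.imwrite('pics/s3.png',cv2.resize(p[155:235,130:290,::-1],None,fx=5,fy=5,interpolation=cv2.INTER_CUBIC))"
```

```text
t 8.2 ana [-9.  79.5] z 47.0 rot [-3.1415e+00  3.0000e-04 -2.9665e+00] F [-0.3  0.6  0. ] Fana [-0.2  0.7] gap 0.2
```

View pics/s3.png

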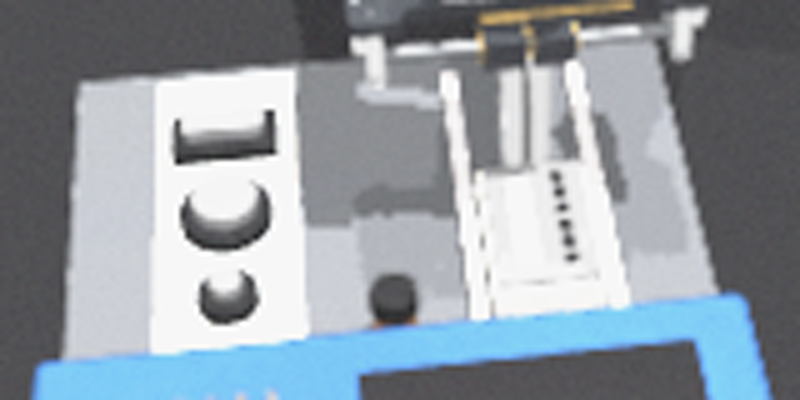

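The cartridge is still a little short of the stop, and the stop itself is hidden by the housing. I'll creep in on force.

play_rows(commands=[{"x": -0.001,"y": 0,"z": 0,"wx": 0,"wy": 0,"wz": 0,"grip": 0},{"x": -0.001,"y": 0,"z": 0,"wx": 0,"wy": 0,"wz": 0,"grip": 0},{"x": -0.001,"y": 0,"z": 0,"wx": 0,"wy": 0,"wz": 0,"grip": 0},{"x": -0.001,"y": 0,"z": 0,"wx": 0,"wy": 0,"wz": 0,"grip": 0},{"x": -0.001,"y": 0,"z": 0,"wx": 0,"wy": 0,"wz": 0,"grip": 0},{"x": -0.001,"y": 0,"z": 0,"wx": 0,"wy": 0,"wz": 0,"grip": 0}])

```text
clock: 9.0
eef_pos: [523.5, -20.5, 46.9]
eef_rot: [3.142, -0.0, -2.966]
wrist_force: [-2.0, -1.0, 1.7]
finger_gap: 0.5
```

```bash
python3 -c "
from h import *
st()"
```

```text
t 9.0 ana [-3.1 79.6] z 46.9 rot [ 3.1416 -0.     -2.9665] F [-2.  -1.   1.7] Fana [-2.1 -0.6] gap 0.5
```

play_rows(commands=[{"x": -0.001,"y": 0,"z": 0,"wx": 0,"wy": 0,"wz": 0,"grip": 0},{"x": -0.001,"y": 0,"z": 0,"wx": 0,"wy": 0,"wz": 0,"grip": 0}])

```text
clock: 9.25
eef_pos: [525.5, -20.2, 46.9]
eef_rot: [3.142, -0.0, -2.966]
wrist_force: [-1.8, -1.2, 1.3]
finger_gap: 0.8
```

play_rows(commands=[{"x": -0.001,"y": 0,"z": 0,"wx": 0,"wy": 0,"wz": 0,"grip": 0}])

```text
clock: 9.38
eef_pos: [526.5, -20.0, 46.9]
eef_rot: [-3.142, -0.0, -2.966]
wrist_force: [-1.0, -0.1, 0.9]
finger_gap: 0.5
```

play_rows(commands=[{"x": -0.0007,"y": 0,"z": 0,"wx": 0,"wy": 0,"wz": 0,"grip": 0}])

```text
clock: 9.5
eef_pos: [527.1, -19.9, 46.9]
eef_rot: [-3.142, -0.0, -2.966]
wrist_force: [-1.7, -0.3, 0.7]
finger_gap: 0.3
```

play_rows(commands=[{"x": -0.0007,"y": 0,"z": 0,"wx": 0,"wy": 0,"wz": 0,"grip": 0}])

```text
clock: 9.62
eef_pos: [527.4, -19.8, 46.9]
eef_rot: [3.141, -0.001, -2.966]
wrist_force: [-7.1, -2.0, 5.9]
finger_gap: 0.5
```

play_rows(commands=[{"x": -0.0007,"y": 0,"z": 0,"wx": 0,"wy": 0,"wz": 0,"grip": 0}])

```text
clock: 9.75
eef_pos: [527.5, -19.8, 46.9]
eef_rot: [3.141, -0.003, -2.966]
wrist_force: [-11.9, -2.5, 9.8]
finger_gap: 0.2
```

play_rows(commands=[{"x": -0.0007,"y": 0,"z": 0,"wx": 0,"wy": 0,"wz": 0,"grip": 0}])

```text
clock: 9.88
eef_pos: [527.6, -19.8, 46.9]
eef_rot: [3.141, -0.004, -2.966]
wrist_force: [-16.9, -3.1, 13.7]
finger_gap: 0.3
```

play_rows(commands=[{"x": -0.0007,"y": 0,"z": 0,"wx": 0,"wy": 0,"wz": 0,"grip": 0}])

```text
clock: 10.0
eef_pos: [527.6, -19.7, 46.9]
eef_rot: [3.141, -0.006, -2.966]
wrist_force: [-22.8, -4.4, 16.2]
finger_gap: 0.8
```

There is a firm stop at TCP x ≈ 1.1, against the 2 ± 3 I predicted, and force rises to 23 N. The cartridge should be home. I'll back off, lift, and check it in the top view.

play_rows(commands=[{"x": 0.001,"y": 0,"z": 0,"wx": 0,"wy": 0,"wz": 0,"grip": 0},{"x": 0.001,"y": 0,"z": 0,"wx": 0,"wy": 0,"wz": 0,"grip": 0},{"x": 0.003,"y": 0,"z": 0,"wx": 0,"wy": 0,"wz": 0,"grip": 0},{"x": 0.01,"y": 0,"z": 0,"wx": 0,"wy": 0,"wz": 0,"grip": 0},{"x": 0.02,"y": 0,"z": 0,"wx": 0,"wy": 0,"wz": 0,"grip": 0},{"x": 0.02,"y": 0,"z": -0.02,"wx": 0,"wy": 0,"wz": 0,"grip": 0},{"x": 0.02,"y": 0,"z": -0.03,"wx": 0,"wy": 0,"wz": 0,"grip": 0},{"x": 0.02,"y": 0,"z": -0.03,"wx": 0,"wy": 0,"wz": 0,"grip": 0},{"x": 0.02,"y": 0,"z": -0.02,"wx": 0,"wy": 0,"wz": 0,"grip": 0},{"x": 0,"y": 0,"z": 0,"wx": 0,"wy": 0,"wz": 0,"grip": 0},{"x": 0,"y": 0,"z": 0,"wx": 0,"wy": 0,"wz": 0,"grip": 0}])

```text
clock: 11.38
eef_pos: [416.7, -39.4, 146.3]
eef_rot: [3.141, -0.0, -2.967]
wrist_force: [0.6, 0.5, -0.1]
finger_gap: 0.3
```

```bash
python3 -c "
from h import *
s=st()
p,d=manip.camera('top');np.savez('top4.npz',p=p);cv2.imwrite('pics/t4.png',cv2.resize(p[125:265,230:405,::-1],None,fx=4,fy=4,interpolation=cv2.INTER_CUBIC))
s=manip.read_state();p,d=manip.camera('wrist');np.savez('w4.npz',p=p,pos=s['eef_pos'],rot=s['eef_rot']);cv2.imwrite('pics/w4.png',p[:,:,::-1])"
```

```text
t 11.38 ana [-111.6   79.5] z 146.3 rot [ 3.1414e+00 -2.0000e-04 -2.9666e+00] F [ 0.6  0.5 -0.1] Fana [0.7 0.4] gap 0.3
```

View pics/t4.png

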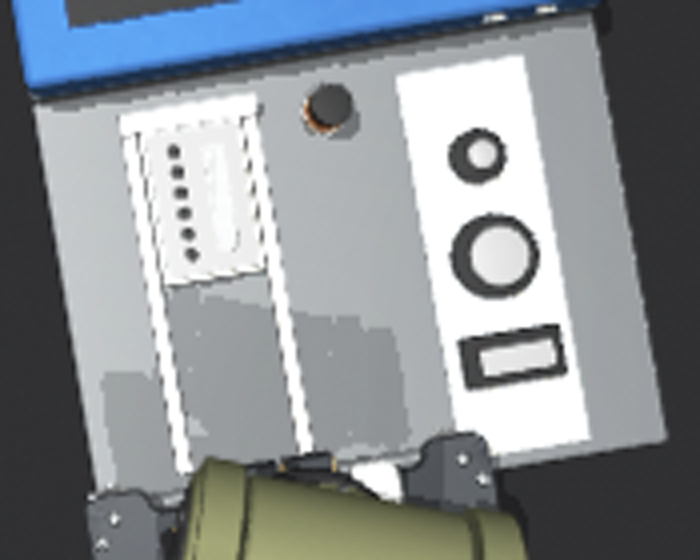

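View pics/w4.png

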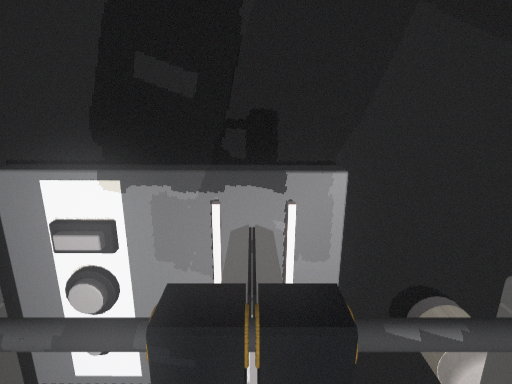

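The cartridge now butts against the stop at about (200,135), with no gap, and all keys are up. The vial is still at (330,105). I'll measure the tail and the wide cap, then move over the wide key.

```bash
python3 -c "
from h import *
f=lambda u,v,z:((ray_plane('top',230+(u+.5)/4-.5,125+(v+.5)/4-.5,z)[:2]-O)@R2).round(1)
print('tail',f(167,287,62),f(267,270,62),'stop edge',f(200,132,52),'cap',f(499,256,52))"
```

```text
tail [  8.6 109. ] [ 8.7 50.9] stop edge [94.2 74.7] cap [ -5.7 -83.9]
```

play_rows(commands=[{"x": -0.01,"y": -0.016,"z": 0,"wx": 0,"wy": 0,"wz": 0,"grip": 0},{"x": -0.02,"y": -0.032,"z": 0,"wx": 0,"wy": 0,"wz": 0,"grip": 0},{"x": -0.02,"y": -0.032,"z": 0,"wx": 0,"wy": 0,"wz": 0,"grip": 0},{"x": -0.02,"y": -0.032,"z": 0,"wx": 0,"wy": 0,"wz": 0,"grip": 0},{"x": -0.02,"y": -0.032,"z": 0,"wx": 0,"wy": 0,"wz": 0,"grip": 0},{"x": -0.0156,"y": -0.02,"z": 0,"wx": 0,"wy": 0,"wz": 0,"grip": 0},{"x": 0,"y": 0,"z": 0.02,"wx": 0,"wy": 0,"wz": 0,"grip": 0},{"x": 0,"y": 0,"z": 0.03,"wx": 0,"wy": 0,"wz": 0,"grip": 0},{"x": 0,"y": 0,"z": 0.02,"wx": 0,"wy": 0,"wz": 0,"grip": 0},{"x": 0,"y": 0,"z": 0,"wx": 0,"wy": 0,"wz": 0,"grip": 0},{"x": 0,"y": 0,"z": 0,"wx": 0,"wy": 0,"wz": 0,"grip": 0}])

```text
clock: 12.85
eef_pos: [549.7, -183.1, 77.4]
eef_rot: [-3.141, 0.001, -2.967]
wrist_force: [0.1, 0.8, -0.0]
finger_gap: 0.6
```

```bash
python3 -c "
from h import *
s=st()
p,d=manip.camera('scene');cv2.imwrite('pics/s5.png',cv2.resize(p[155:235,130:290,::-1],None,fx=5,fy=5,interpolation=cv2.INTER_CUBIC))
p,d=manip.camera('wrist');cv2.imwrite('pics/w5.png',p[:,:,::-1])"
```

```text
t 12.85 ana [ -5.4 -85.1] z 77.4 rot [-3.1412e+00  5.0000e-04 -2.9666e+00] F [ 0.1  0.8 -0. ] Fana [0.3 0.8] gap 0.6
```

View pics/s5.png

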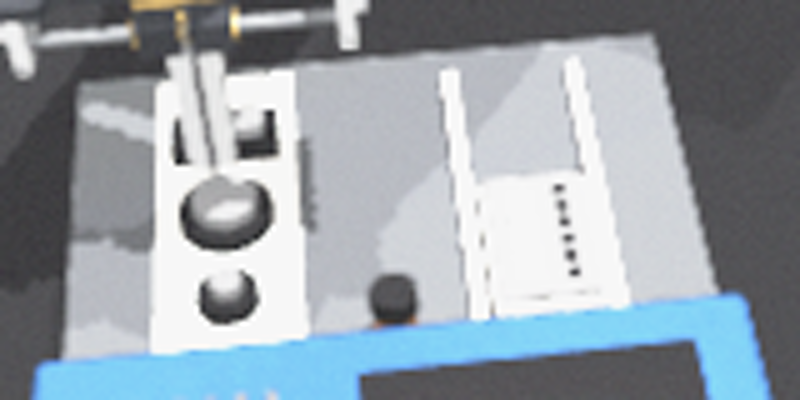

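View pics/w5.png

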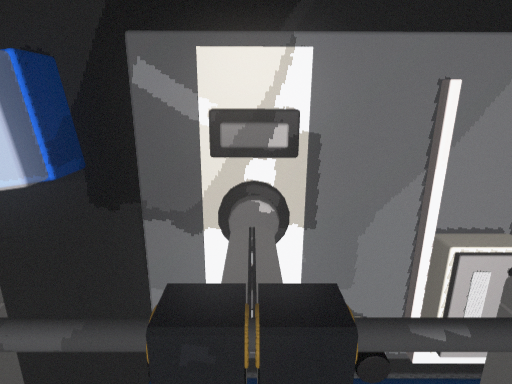

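The fingers are centred over the wide cap, at (252,215) in the wrist view. The measured tail at x = 8.7 agrees with home within 2 mm. I'll descend to just above the cap, then press on force.

play_rows(commands=[{"x": 0,"y": 0,"z": 0.01,"wx": 0,"wy": 0,"wz": 0,"grip": 0},{"x": 0,"y": 0,"z": 0.008,"wx": 0,"wy": 0,"wz": 0,"grip": 0},{"x": 0,"y": 0,"z": 0.005,"wx": 0,"wy": 0,"wz": 0,"grip": 0},{"x": 0,"y": 0,"z": 0,"wx": 0,"wy": 0,"wz": 0,"grip": 0}])

```text
clock: 13.45
eef_pos: [548.9, -182.5, 53.5]
eef_rot: [3.141, -0.001, -2.966]
wrist_force: [0.4, 0.2, 0.0]
finger_gap: 0.6
```

play_rows(commands=[{"x": 0,"y": 0,"z": 0.001,"wx": 0,"wy": 0,"wz": 0,"grip": 0},{"x": 0,"y": 0,"z": 0.001,"wx": 0,"wy": 0,"wz": 0,"grip": 0},{"x": 0,"y": 0,"z": 0.001,"wx": 0,"wy": 0,"wz": 0,"grip": 0}])

```text
clock: 13.82
eef_pos: [549.3, -182.6, 51.2]
eef_rot: [-3.141, 0.0, -2.966]
wrist_force: [-0.5, 0.2, 2.6]
finger_gap: 0.5
```

play_rows(commands=[{"x": 0,"y": 0,"z": 0.001,"wx": 0,"wy": 0,"wz": 0,"grip": 0},{"x": 0,"y": 0,"z": 0.001,"wx": 0,"wy": 0,"wz": 0,"grip": 0}])

```text
clock: 14.08
eef_pos: [549.3, -182.6, 49.1]
eef_rot: [-3.141, 0.0, -2.966]
wrist_force: [-0.2, 0.6, 3.1]
finger_gap: 0.5
```

play_rows(commands=[{"x": 0,"y": 0,"z": 0.001,"wx": 0,"wy": 0,"wz": 0,"grip": 0},{"x": 0,"y": 0,"z": 0.001,"wx": 0,"wy": 0,"wz": 0,"grip": 0}])

```text
clock: 14.32
eef_pos: [549.3, -182.6, 47.1]
eef_rot: [-3.141, 0.0, -2.966]
wrist_force: [0.3, 0.6, 4.1]
finger_gap: 0.7
```

play_rows(commands=[{"x": 0,"y": 0,"z": 0.0007,"wx": 0,"wy": 0,"wz": 0,"grip": 0}])

```text
clock: 14.45
eef_pos: [549.3, -182.6, 46.4]
eef_rot: [-3.141, 0.0, -2.966]
wrist_force: [-0.1, 0.2, 4.4]
finger_gap: 0.6
```

play_rows(commands=[{"x": 0,"y": 0,"z": 0.0005,"wx": 0,"wy": 0,"wz": 0,"grip": 0}])

```text
clock: 14.58
eef_pos: [549.3, -182.6, 46.2]
eef_rot: [-3.141, 0.0, -2.966]
wrist_force: [-1.9, 0.5, 10.6]
finger_gap: 0.1
```

The key bottomed out at 10.6 N, so its full travel is done. I'll hold it one row, then release and withdraw upwards.

play_rows(commands=[{"x": 0,"y": 0,"z": 0,"wx": 0,"wy": 0,"wz": 0,"grip": 0},{"x": 0,"y": 0,"z": -0.003,"wx": 0,"wy": 0,"wz": 0,"grip": 0},{"x": 0,"y": 0,"z": -0.005,"wx": 0,"wy": 0,"wz": 0,"grip": 0},{"x": 0,"y": 0,"z": -0.01,"wx": 0,"wy": 0,"wz": 0,"grip": 0},{"x": 0,"y": 0,"z": -0.02,"wx": 0,"wy": 0,"wz": 0,"grip": 0},{"x": 0,"y": 0,"z": -0.03,"wx": 0,"wy": 0,"wz": 0,"grip": 0},{"x": 0,"y": 0,"z": -0.03,"wx": 0,"wy": 0,"wz": 0,"grip": 0},{"x": 0.02,"y": 0,"z": -0.02,"wx": 0,"wy": 0,"wz": 0,"grip": 0},{"x": 0.03,"y": 0,"z": 0,"wx": 0,"wy": 0,"wz": 0,"grip": 0},{"x": 0.03,"y": 0,"z": 0,"wx": 0,"wy": 0,"wz": 0,"grip": 0},{"x": 0.03,"y": 0,"z": 0,"wx": 0,"wy": 0,"wz": 0,"grip": 0},{"x": 0.01,"y": 0,"z": 0,"wx": 0,"wy": 0,"wz": 0,"grip": 0},{"x": 0,"y": 0,"z": 0,"wx": 0,"wy": 0,"wz": 0,"grip": 0},{"x": 0,"y": 0,"z": 0,"wx": 0,"wy": 0,"wz": 0,"grip": 0}])

```text
clock: 16.32
eef_pos: [431.7, -203.4, 163.8]
eef_rot: [-3.142, 0.0, -2.966]
wrist_force: [0.4, 0.4, 0.8]
finger_gap: 0.7
```

```bash
python3 -c "
from h import *
s=st()
p,d=manip.camera('top');cv2.imwrite('pics/t6.png',p[:,:,::-1]);cv2.imwrite('pics/t6c.png',cv2.resize(p[125:265,230:405,::-1],None,fx=4,fy=4,interpolation=cv2.INTER_CUBIC))
a=np.load('top0.npz')['p'].astype(int);df=np.abs(a-p).max(2)
for n,(u,v) in dict(bottle=(190,190),box=(444,201),vial=(313,152)).items(): print(n,(df[v-22:v+22,u-25:u+25]>60).sum() if n!='vial' else (df[v-8:v+8,u-8:u+8]>60).sum())"
```

```text
t 16.32 ana [-125.1  -84.6] z 163.8 rot [-3.1416e+00  2.0000e-04 -2.9661e+00] F [0.4 0.4 0.8] Fana [0.5 0.3] gap 0.7
bottle 0
box 0
vial 0
```

View pics/t6c.png

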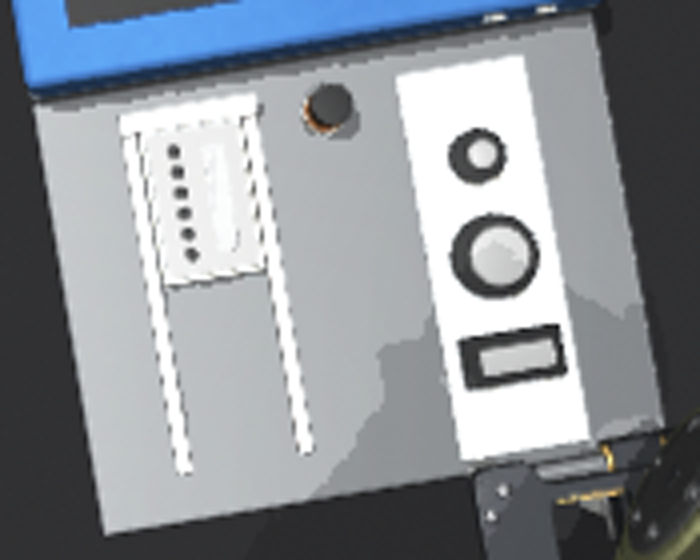

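The cartridge is against the stop at about (200,130), all caps are up at their original pixels, and the vial, bottle and tip box are unchanged.

```bash
python3 -c "
from cell import manip
print(manip.sign_off())"
```

```text
the job is handed in; nothing more can be done
None
```

The job is done and handed in at about 16 s of the 45 s allowed; `sign_off` gave no verdict.

- **Cartridge:** I pushed it about 60 mm with shut fingertips, 17 mm above the deck, until it stopped dead. The push force read about 2 N while sliding and 23 N along the push (about 28 N in all) at the stop, under the 40 N limit.
- **Wide key:** after backing off and checking the cartridge, I pressed the key through its 6 mm travel. It bottomed out at about 10.6 N (limit 30 N), and I then released it and withdrew.
- **Last checks:**
  - The top view shows the cartridge against the stop and all three keys up.
  - The vial, bottle and tip box show no change from the first picture.
  - The wrist force is near zero and the arm is clear of everything.

Two measurements disagreed slightly. The top view put the cartridge's near end at x = 8.7 mm, against 10 mm expected when home; that is within calibration error, and the hard stop supports it being home. The wrist camera's positions differed from the top view by 3 to 7 mm in places, so I relied on the top view.

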